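# Offer up the loose hinge leaf and hold its knuckle in line for the pin

### The arm

A 6-joint arm with a two-finger parallel gripper is mounted at the origin on a cart in front of the work surface, level with it; the furniture and walls round the work are solid. World frame = base frame: x ahead of the robot, y to its left, z up, the work surface at z = 0. Lengths are in m, angles in rad, forces in N, time in s.
With the tool pointing down it reaches from about 0.35 to 0.925 m from the base axis. Payload 6.4 kg.
Tool frame: the origin (TCP) lies between the finger pads; the fingertips stand 14 mm ahead of it and the grasp point (between the pads) lies 5 mm behind it; z points along the fingers, y is the line along which they close (so a half turn about z gives the same grasp; the last joint's range is limited). The gripper opens to 85 mm and grips with 20 to 120 N. Pads are 22 mm wide; open, the fingers measure 114 mm over their backs; the gripper's body (76 mm by 85 mm) begins 54 mm behind the grasp point. The pads swing forward as they close: fully open they stand 13 mm farther back than shut.
Start: joints at [-1.282, 0.245, 1.558, -0, 1.339, -0.174], TCP at [0.29, -0.582, 0.245] pointing down, gripper open.
Joint ranges: [-3.13, 3.13], [-1.02, 2.26], [0.13, 2.54], [-0.95, 4.09], [0.21, 2.88], [-2.74, 2.74]. Speed limits (rad/s): [2.57, 2.57, 3.14, 3.14, 3.14, 3.14].

### API

Orientations are given as a rotation vector (axis times angle).
In Python, from plant import robot gives the robot as it stands.
- The arm moves only by the tool servo_tool, never from a script. Its argument "series" is a list of rows, each a list of 3 entries, a list of its own where there are three numbers: the shift along the tool's x, y, z in m, then the turn, a rotation vector about the tool's x, y, z in rad, then the opening, from 0 (shut) to 1 (fully open). In form: [[[x, y, z], [wx, wy, wz], hand], ...]. A call has 1 to 12 rows; each row shifts and turns the commanded pose from where the row before left it, along the tool's axes as they then stand; what a row does not reach is not made up. A row lasts 1/12 s, in which the tool goes at most 41.7 mm and 7.16 degrees, less where a joint would pass 70% of its speed; a pose out of reach is approached as far as the arm can. A call is refused whole if a number of a shift passes 0.0417 or a number of a turn 0.125, either way. A call with a gripper value outside its range is refused whole. The fingers move at their own pace and stop on an object; the grip force is fixed at half the most. Time passes only in rows, so rows that do not move let the fingers close. It gives the time, the measured TCP pose, the force, the opening and the grip force at its end, in the units of the state.
- robot.sense(): the state, without advancing time (a new reading comes with each control period).
- robot.read_camera(name): name is "side" or "top"; returns a dict with "image" (420x560x3 uint8, red, green, blue), "camera_matrix" (3x3 intrinsics, pixels), "R" (3x3) and "t" (3): a world point X has camera coordinates R X + t. Camera axes: x right, y down, z forward; pixel columns grow to the right and rows downward; lengths in m; the calibration is good to about 2 mm. A picture is of the moment at which its call begins. There is no depth.
- robot.hand_in(): hands the job in; it is judged then, once.
The state is a dict: "time": time; "joint_pos": joint angles; "dq": joint speeds; "tau": joint torques, N m; "ee_pos": TCP position; "ee_rot": TCP orientation; "force": force on the tool from outside, world axes, zero at the start; "torque": the same for the moment, N m; "grip_width": finger opening in m; "grip_force": force on a finger pad.
Only numpy, scipy, OpenCV 4.12 (cv2) and the standard library are available. Lean on these libraries where they do the work, as an engineer would, in place of code of your own. Each camera call takes 0.05 s, during which the arm holds its last target. There are 200 camera calls.

### The job

The loose leaf of a weld-on hinge is shut in the grey steel tin: lever the tin's stiff lid up with the scraper's blade, swing it right back past upright, and lay the scraper down on the bench. Then take the leaf out and offer it up, lying level and the same way up as it lay, to the leaf already tacked on the square post: its single knuckle goes into the gap between the two fixed knuckles, with the three bores in one straight line so that the hinge pin would pass through. Finish holding the leaf there in the gripper, without forcing it against the post; do not put it down or let it go.

Things in the scene. Friction and masses are not known exactly. Their poses are not given: they have to be found in the camera images.
- scraper: Stiff scraper lying flat on the bench. Origin: underside of its black handle at the place to grip; +x along the tool to the blade, z up. Handle 24 mm wide (y), 20 mm high, x = -71 to +27 mm, steel cap behind to -75; steel neck to 39; thin steel blade x = 35 to 95 mm, 26 to 34 mm wide, 2.4 mm thick, mid-thickness 10.2 mm above the handle's underside. 140 g.
- blade_tip (a point): Middle of the blade's front edge, at mid-thickness: x = 95, y = 0, z = 10.2 mm in the scraper's frame.
- tin: Shallow grey steel tin fixed on the bench, 136 mm deep (x), 170 wide (y), 42 high; walls and floor 3 mm thick (inner floor 3 mm above the bench). Origin: centre of its underside; front faces -x, to the robot; lid hinged along the back rim (+x). A nut lies in its back left corner.
- pry_gap (a point): Middle of the pry gap along the tin's front: 8 mm high, between the lid's overhanging lip above (42.5 mm over the bench) and a round bead on the front wall below (top at 34.5 mm, standing out 7.5 mm). This point is 38.5 mm up, 7 mm in from the lip's edge, 7 mm in front of the wall; the blade goes in along the tin's +x.
- lid_lip (a point): Middle of the lid's front edge, on its underside, 150 mm from the hinge; with the lid shut it overhangs the front wall by 14 mm. The lid is a flat plate 3 mm thick, 174 mm wide.
- lid_hinge (a point): Middle of the lid's hinge line, which runs along the tin's y: x = 68, z = 42.5 mm in the tin's frame.
- tin_lid (a joint): Angle of the tin's lid in rad: 0 shut, 1.57 upright, 1.9 fully back at its stop. Stiff hinge: 2 to 3 N at the lip lifts it, and it stays wherever it is left.
- leaf: Loose bare steel hinge leaf, 170 g, lying flat in the tin under the lid, knuckle roughly to the back. Origin: underside of its plate at the plate's centre; z up, +x to the knuckle. Plate 44 (x) by 56 (y) by 7 mm, gripped across the 56 mm by its plain ends. One tubular knuckle beyond the +x edge: outside 20 mm, bore 12 mm, 22 mm long, axis along y at x = 34, z = 10 mm.
- leaf_bore (a point): Centre of the loose leaf's bore (mid-length of its knuckle, on its axis): x = 34, y = 0, z = 10 mm in the leaf's frame; axes as the leaf's.
- post: Square steel tube lying fixed on the bench, 60 mm deep (x), 190 long (y), 60 high, a red magnet flat behind it. Origin: centre of its underside; -x is its front, to the robot. On its top the other hinge leaf is tacked at mid-length: plate 44 x 56 x 7 mm, and two knuckles (20 mm outside, 12 mm bore, 17 mm long) hanging out in front of the tube, with a 26 mm gap between (y = -13 to 13).
- fixed_bore (a point): Where the loose bore's centre belongs: midway between the fixed knuckles on their axis; x = -42, y = 0, z = 70 mm in the post's frame, axes as the post's. In place the loose leaf's axes lie along these, its plate out to -x and level. Its knuckle has 2 mm play at each end and 2 mm behind, before the plate's edge; nothing supports it from below.

How it is judged:
On the way, in this order (a step that is already met when the one before it is completed fails the run):
1. the lid is levered up with the scraper: 0.35 rad or more while the scraper bears on it (value of joint tin_lid above 0.35 rad and contact force between scraper and tin above 0.2 N), for 0.1 s.
2. the lid is swung right back, past upright (more than 1.57 rad) (value of joint tin_lid above 1.57 rad), for 0.2 s.
3. the leaf is lifted out of the tin in the gripper, the scraper lying on the bench (height (world z) of leaf above 0.055 m and contact force between the fingers and leaf above 2 N and height (world z) of scraper below 0.02 m and contact force between the fingers and scraper below 0.1 N), for 0.2 s.
At the end, for the whole second after the job is handed in: Gripper holds the leaf at rest (over 2 N); bore centre within 3 mm of the fixed bore centre in x, y and z, bore axis within 0.07 rad, plate level within 0.12 rad and in front of the post, under 10 N on the post; scraper flat on the bench, let go; lid open over 1.2 rad (x of leaf_bore in the frame of fixed_bore between -0.003 and 0.003 m and y of leaf_bore in the frame of fixed_bore between -0.003 and 0.003 m and z of leaf_bore in the frame of fixed_bore between -0.003 and 0.003 m and x of leaf in the frame of fixed_bore below -0.02 m and angle between the y axis of leaf and the y axis of post, either way round below 0.07 rad and angle between the z axis of leaf and the z axis of post, either way round below 0.12 rad and contact force between the fingers and leaf above 2 N and contact force between leaf and post below 10 N and linear speed of leaf below 0.01 m/s and height (world z) of scraper below 0.02 m and contact force between the fingers and scraper below 0.1 N and angle between scraper's own z axis and vertical below 0.1 rad and value of joint tin_lid above 1.2 rad); the arm keeps its last pose, push and grip.
It also fails if it takes over 61 s, if anything falls off the work surface, if the arm or the gripper's body presses on something with over 40 N, if the wrist force passes 120 N, or if a joint passes its speed limit or range.

## Working session

There is one attempt and no reset: what is moved stays moved. The work goes in short steps, Python scripts to look and compute and a tool call to move; the robot and the scene stay as the last step left them, time stands still between calls to the robot, and variables do not carry over. Pictures are saved under pics/ and viewed, at most 12 in all, crops included, and the job is handed in when it is done.

Besides the shell and the picture viewer there is one more tool, called after "Emit:" as name([rows], argument=value, ...), one row to a line, values as JSON. servo_tool: Moves the arm, as the interface text tells. Its arguments: {"type":"object","properties":{"series":{"type":"array"}},"required":["series"]}

```bash
ls; mkdir -p pics; cat > h.py <<'E'
import numpy as np, cv2
from plant import robot
from scipy.spatial.transform import Rotation as Ro
def cam(n): 
    c=robot.read_camera(n); return c['image'],np.array(c['camera_matrix']),np.array(c['R']),np.array(c['t'])
def ray(c,u,v):
    _,K,R,t=c; d=R.T@np.linalg.inv(K)@np.array([u,v,1.]); return -R.T@t,d
def onz(c,u,v,z):
    o,d=ray(c,u,v); return o+d*(z-o[2])/d[2]
def proj(c,X):
    _,K,R,t=c; p=K@(R@np.asarray(X,float)+t); return p[:2]/p[2]
def tri(c1,p1,c2,p2):
    o,d=ray(c1,*p1); q,e=ray(c2,*p2)
    s=np.linalg.lstsq(np.c_[d,-e],q-o,rcond=None)[0]
    a=o+d*s[0];b=q+e*s[1]; return (a+b)/2,np.linalg.norm(a-b)
def save(n,im): cv2.imwrite('pics/'+n+'.png',cv2.cvtColor(im,cv2.COLOR_RGB2BGR))
E
python3 - <<'E'
from h import *
np.set_printoptions(precision=4,suppress=True)
for n in('side','top'):
    c=cam(n); save(n+'0',c[0]); print(n,c[1].tolist(),-c[2].T@c[3],c[2].tolist())
print(robot.sense())
E
```

```text
pics
side [[407.7066209434169, 0.0, 282.6135304783374], [0.0, 407.7066209434169, 201.51226821145684], [0.0, 0.0, 1.0]] [ 0.6053 -0.7263  0.5124] [[0.9974795571321413, 0.07094051935457117, 0.0014056376385043884], [0.03883653049598242, -0.529278399448468, -0.8475589063754226], [-0.05938229536235272, 0.8454772726637727, -0.5306994671247812]]
top [[382.9753909351449, 0.0, 276.3150570664669], [0.0, 382.9753909351449, 212.08178220793627], [0.0, 0.0, 1.0]] [0.4928 0.004  0.9264] [[0.020657489898288903, -0.999109192651783, 0.036797951978395534], [-0.9954364006753533, -0.02398340001630553, -0.09236432609051388], [0.09316458727219801, -0.03472200573642147, -0.9950450954585128]]
{'time': 0.1, 'joint_pos': array([-1.2821,  0.2458,  1.5589,  0.    ,  1.3387, -0.1741]), 'dq': array([ 0.0005, -0.0009, -0.0016, -0.0002, -0.0022,  0.0005]), 'tau': array([  0.0002, -43.067 , -32.7129,  -0.0002,   0.0028,  -0.    ]), 'ee_pos': array([ 0.2901, -0.5811,  0.2443]), 'ee_rot': array([-3.0561, -0.7201,  0.0001]), 'force': array([ 0.7827, -0.3883,  0.8651]), 'torque': array([-0.0048, -0.0023, -0.0046]), 'grip_force': 0.0, 'grip_width': 0.08527263863550122}
```

View pics/side0.png

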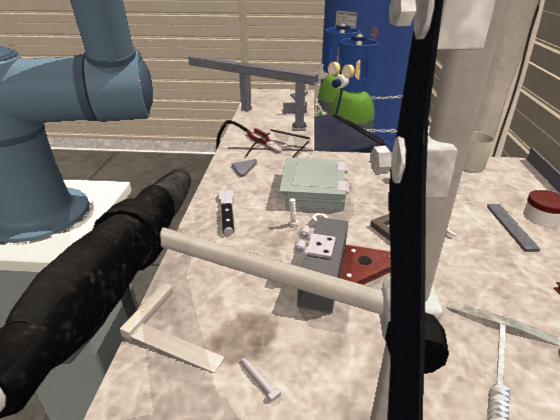

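View pics/top0.png

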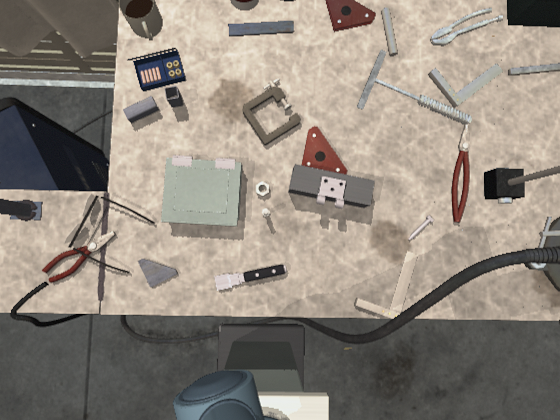

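Side view: scraper at about (227,212), tin at (314,183), post at (323,262) with its knuckles at (305,240), partly behind a boom. Top view: tin (202,191), scraper (252,276) with its blade to the left, post (331,187). Next I'll enlarge crops of both.

```bash
python3 - <<'E'
from h import *
t=cv2.imread('pics/top0.png')[140:300,150:390]; cv2.imwrite('pics/tc.png',cv2.resize(t,(792,528),interpolation=cv2.INTER_CUBIC))
t=cv2.imread('pics/side0.png')[145:315,200:400]; cv2.imwrite('pics/sc.png',cv2.resize(t,(700,595),interpolation=cv2.INTER_CUBIC))
E
```

```text
(no output)
```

View pics/tc.png

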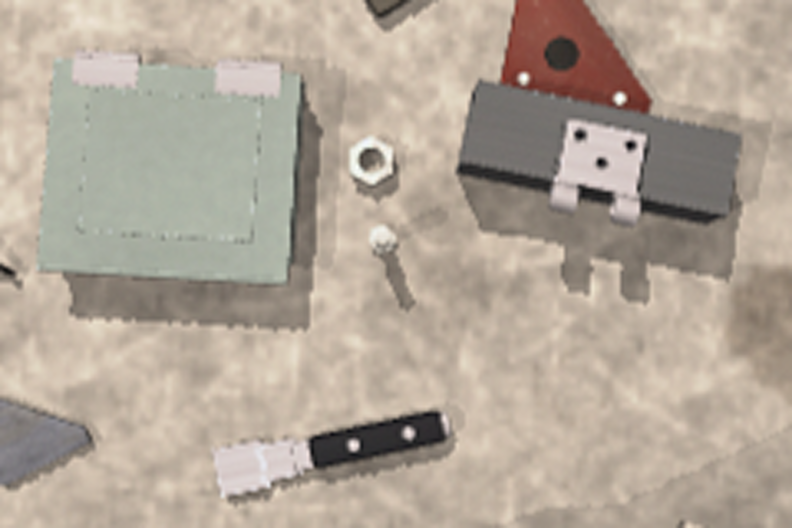

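View pics/sc.png

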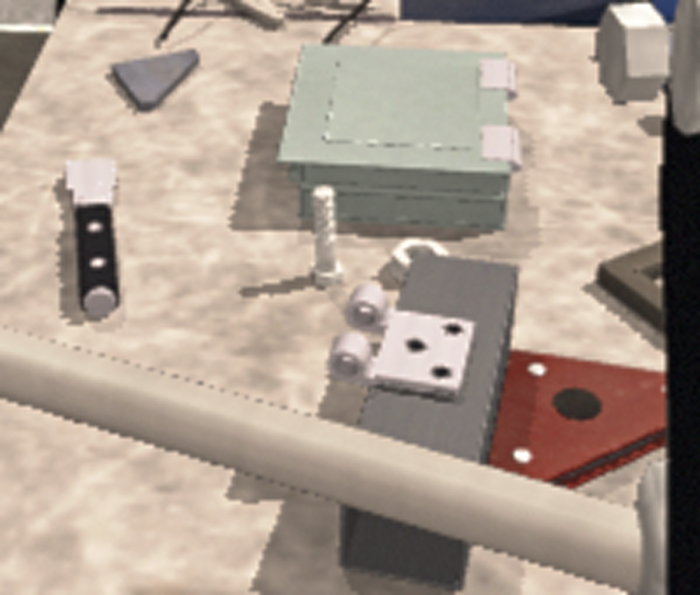

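Top crop: the lid is the green quad with corners near (40,271), (289,283), (301,75), (56,60). Post plate (603,160), knuckles (566,195) and (626,208), blade edge (215..222, 449..496). Side crop: lid corners (280,161), (302,46), (507,52), (512,170); knuckles (369,303) and (350,352).

```bash
cat > m.py <<'E'
from h import *
np.set_printoptions(precision=4,suppress=True)
T=cam('top');S=cam('side')
tp=lambda a:np.array(a)/3.3+[150,140]-.35
sp=lambda a:np.array(a)/3.5+[200,145]-.36
def m(n,a,b):
    p,e=tri(T,tp(a),S,sp(b)); print(n,p,'err',round(e,4)); return p
print('LID');FL=m('FL',(40,271),(302,46));FR=m('FR',(289,283),(280,161));BR=m('BR',(301,77),(512,170));BL=m('BL',(56,60),(507,52))
print(np.linalg.norm(FL-FR),np.linalg.norm(BL-BR),np.linalg.norm(FL-BL),np.linalg.norm(FR-BR))
for a in((40,271),(289,283),(301,77),(56,60)):print('onz',onz(T,*tp(a),.0455))
for a in((302,46),(280,161),(512,170),(507,52)):print('onzS',onz(S,*sp(a),.0455))
print('PLATE');
P=[m('p',a,b) for a,b in zip([(570,121),(648,134),(640,200),(558,182)],[(474,318),(462,395),(375,380),(393,311)])]
m('kL',(566,195),(369,303));m('kR',(626,208),(350,352))
print('SCR')
m('bladeL',(215,449),(66,161));m('bladeR',(222,496),(115,163)) 
m('rivet1',(353,444),(94,226));m('rivet2',(408,433),(97,262))
print('blade by tips');
for a in((215,449),(222,496)):print(onz(T,*tp(a),.0102))
for a in((66,161),(115,163)):print(onz(S,*sp(a),.0102))
for n,c in(('T',T),('S',S)):
    h=cv2.cvtColor(c[0],cv2.COLOR_RGB2HSV); g=c[0].max(2)
    x0,y0,x1,y1=(240,262,290,284) if n=='T' else (218,200,238,238)
    k=np.zeros(g.shape,np.uint8);k[y0:y1,x0:x1]=(g[y0:y1,x0:x1]<60)
    cs=max(cv2.findContours(k,0,2)[0],key=cv2.contourArea);r=cv2.minAreaRect(cs);print(n,r)
    b=cv2.boxPoints(r)
    for q in b:print(onz(c,*q,.02))
E
python3 m.py
```

```text
LID
FL [0.5465 0.2344 0.0445] err 0.0005
FR [0.5427 0.0624 0.0459] err 0.0008
BR [0.6894 0.0582 0.0478] err 0.0033
BL [0.6964 0.2299 0.0469] err 0.0027
0.17204005795041313 0.17184374423464066 0.14993313338664604 0.14669378631465946
onz [0.5467 0.2341 0.0455]
onz [0.5424 0.0624 0.0455]
onz [0.6882 0.0583 0.0455]
onz [0.6953 0.2302 0.0455]
onzS [0.5464 0.2323 0.0455]
onzS [0.5431 0.0632 0.0455]
onzS [0.6915 0.0628 0.0455]
onzS [0.698  0.2334 0.0455]
PLATE
p [ 0.6579 -0.1292  0.0695] err 0.0011
p [ 0.6508 -0.1847  0.064 ] err 0.0002
p [ 0.6064 -0.1788  0.0657] err 0.0045
p [ 0.616  -0.1218  0.0662] err 0.0017
kL [ 0.6046 -0.1263  0.0742] err 0.0011
kR [ 0.5965 -0.1676  0.074 ] err 0.0016
SCR
bladeL [0.4085 0.1098 0.013 ] err 0.0335
bladeR [0.4084 0.11   0.0113] err 0.0333
rivet1 [0.43   0.0153 0.0213] err 0.0014
rivet2 [ 0.4388 -0.0235  0.0209] err 0.0007
blade by tips
[0.4247 0.1137 0.0102]
[0.3917 0.1076 0.0102]
[0.3906 0.112  0.0102]
[0.4249 0.1118 0.0102]
T ((263.6341247558594, 272.7926940917969), (9.358965873718262, 40.15974426269531), 77.90524291992188)
[0.4342 0.0472 0.02  ]
[ 0.4554 -0.0442  0.02  ]
[ 0.4342 -0.0493  0.02  ]
[0.4131 0.0421 0.02  ]
S ((227.0, 216.5), (25.0, 10.0), 90.0)
[0.4147 0.0377 0.02  ]
[0.4372 0.0394 0.02  ]
[ 0.454  -0.0555  0.02  ]
[ 0.4336 -0.057   0.02  ]
```

```bash
python3 - <<'E'
from h import *
np.set_printoptions(precision=3,suppress=True)
T=cam('top');S=cam('side')
for p in((540,255),(470,268),(430,290),(390,330),(510,183)):
    print(p)
    for z in(0,.1,.2,.3,.4,.45):
        X=onz(T,*p,z);print('  ',X,proj(S,X))
# rod points in side -> top
for p in((175,237),(280,265),(380,300),(420,340),(400,200)):
    print('side',p)
    o,d=ray(S,*p)
    for s in(.1,.15,.2,.3,.4,.6):
        X=o+d*s;print('  ',X,proj(T,X))
# post edges via top mask: dark grey low-sat
E
```

```text
(540, 255)
   [ 0.489 -0.682  0.   ] [136.158 724.532]
   [ 0.489 -0.608  0.1  ] [147.684 554.415]
   [ 0.49  -0.534  0.2  ] [158.559 393.906]
   [ 0.49 -0.46  0.3 ] [168.836 242.212]
   [ 0.491 -0.386  0.4  ] [178.564  98.628]
   [ 0.491 -0.349  0.45 ] [183.236  29.677]
(470, 268)
   [ 0.454 -0.505  0.   ] [164.036 472.381]
   [ 0.458 -0.45   0.1  ] [169.544 376.012]
   [ 0.462 -0.395  0.2  ] [175.219 276.717]
   [ 0.466 -0.34   0.3  ] [181.069 174.361]
   [ 0.471 -0.285  0.4  ] [187.102  68.8  ]
   [ 0.473 -0.258  0.45 ] [190.19  14.77]
(430, 290)
   [ 0.399 -0.405  0.   ] [148.016 389.164]
   [ 0.409 -0.36   0.1  ] [154.02  313.524]
   [ 0.419 -0.316  0.2  ] [160.399 233.147]
   [ 0.429 -0.272  0.3  ] [167.19  147.574]
   [ 0.439 -0.228  0.4  ] [174.435  56.284]
   [ 0.445 -0.206  0.45 ] [178.243   8.314]
(390, 330)
   [ 0.303 -0.306  0.   ] [110.613 327.931]
   [ 0.324 -0.272  0.1  ] [118.482 266.312]
   [ 0.344 -0.239  0.2  ] [127.041 199.291]
   [ 0.365 -0.206  0.3  ] [136.385 126.125]
   [ 0.385 -0.172  0.4  ] [146.627  45.93 ]
   [ 0.395 -0.155  0.45 ] [152.126   2.872]
(510,
[... 969 characters left out ...]
157.975]
   [ 0.662 -0.506  0.292] [558.349 155.964]
   [ 0.681 -0.432  0.218] [491.335 154.348]
   [ 0.718 -0.286  0.071] [390.295 151.911]
side (420, 340)
   [ 0.634 -0.657  0.431] [743.143 154.769]
   [ 0.649 -0.623  0.39 ] [685.757 151.166]
   [ 0.663 -0.588  0.349] [636.044 148.045]
   [ 0.692 -0.519  0.267] [554.206 142.908]
   [ 0.721 -0.45   0.185] [489.634 138.854]
   [ 0.779 -0.313  0.022] [394.24  132.865]
side (400, 200)
   [ 0.628 -0.64   0.46 ] [758.395 153.673]
   [ 0.639 -0.596  0.433] [702.569 149.292]
   [ 0.651 -0.553  0.407] [651.969 145.322]
   [ 0.674 -0.466  0.354] [563.761 138.401]
   [ 0.696 -0.379  0.302] [489.461 132.571]
   [ 0.742 -0.206  0.196] [371.222 123.294]
```

Emit:
servo_tool([
  [[0, 0, -0.0415], [0, 0, 0], 1],
  [[0, 0, -0.0415], [0, 0, 0], 1],
  [[0, 0, -0.0415], [0, 0, 0], 1],
  [[0, 0, -0.0415], [0, 0, 0], 1],
  [[0, 0, -0.0415], [0, 0, 0], 1],
  [[0, 0, -0.0415], [0, 0, 0], 1],
  [[0.0218, -0.0282, 0], [0, 0, 0], 1],
  [[0.0218, -0.0282, 0], [0, 0, 0], 1],
])

```text
time: 0.97
ee_pos: [0.3039, -0.5127, 0.4979]
ee_rot: [3.052, 0.716, 0.001]
force: [0.5, 0.2, -1.3]
grip_width: 0.0854
grip_force: 0.0
```

Emit:
servo_tool([
  [[0.0218, -0.0282, 0], [0, 0, 0], 1],
  [[0.0218, -0.0282, 0], [0, 0, 0], 1],
  [[0.0218, -0.0282, 0], [0, 0, 0], 1],
  [[0.0218, -0.0282, 0], [0, 0, 0], 1],
  [[0.0218, -0.0282, 0], [0, 0, 0], 1],
  [[0.0218, -0.0282, 0], [0, 0, 0], 1],
  [[0.0218, -0.0282, 0], [0, 0, 0], 1],
  [[0.0218, -0.0282, 0], [0, 0, 0], 1],
  [[0.0218, -0.0282, 0], [0, 0, 0], 1],
  [[0.0218, -0.0282, 0], [0, 0, 0], 1],
  [[0.0218, -0.0282, 0], [0, 0, 0], 1],
  [[0.0218, -0.0282, 0], [0, 0, 0], 1],
])

```text
time: 1.97
ee_pos: [0.3868, -0.0904, 0.4945]
ee_rot: [3.057, 0.719, 0.001]
force: [0.4, -0.1, 0.2]
grip_width: 0.0857
grip_force: 0.0
```

Emit:
servo_tool([
  [[0, 0, 0.025], [0, 0, -0.1215], 1],
  [[0, 0, 0.025], [0, 0, -0.1215], 1],
  [[0, 0, 0.025], [0, 0, -0.1215], 1],
  [[0, 0, 0.025], [0, 0, -0.1215], 1],
  [[0, 0, 0.025], [0, 0, -0.1215], 1],
  [[0, 0, 0.025], [0, 0, -0.1215], 1],
  [[0, 0, 0.025], [0, 0, -0.1215], 1],
  [[0, 0, 0.025], [0, 0, -0.1215], 1],
  [[0, 0, 0.025], [0, 0, -0.1215], 1],
  [[0, 0, 0.025], [0, 0, -0.1215], 1],
  [[0, 0, 0.025], [0, 0, -0.1215], 1],
])

```text
time: 2.88
ee_pos: [0.3869, -0.092, 0.2183]
ee_rot: [1.946, 2.466, 0.0]
force: [0.3, -0.5, -0.1]
grip_width: 0.0858
grip_force: 0.0
```

```bash
cat > go.py <<'E'
from h import *
import sys
# usage: go.py x y z yaw : remaining shift in tool axes
np.set_printoptions(precision=4,suppress=True)
s=robot.sense(); R=Ro.from_rotvec(s['ee_rot']); M=R.as_matrix()
x,y,z,a=map(float,sys.argv[1:5])
print('t',s['time'],'pos',s['ee_pos'],'yaw',np.arctan2(M[1,0],M[0,0]),'toolz',M[:,2],'j',s['joint_pos'],'F',s['force'],'gw',s['grip_width'])
W=np.array([[np.cos(a),np.sin(a),0],[np.sin(a),-np.cos(a),0],[0,0,-1.]])
print('shift',M.T@(np.array([x,y,z])-s['ee_pos']),'in target axes',W.T@(np.array([x,y,z])-s['ee_pos']),'turn',(R.inv()*Ro.from_matrix(W)).as_rotvec())
E
python3 go.py .4294 .0195 .016 1.80
```

```text
t 2.8833 pos [ 0.3869 -0.092   0.2183] yaw 1.8053318267824372 toolz [ 0.0006 -0.0004 -1.    ] j [-0.5206 -0.3733  2.196  -0.      1.3181 -0.7551] F [ 0.2963 -0.4713 -0.1345] gw 0.08576067220624156
shift [0.0987 0.0671 0.2023] in target axes [0.099  0.0667 0.2023] turn [0.0005 0.0005 0.0053]
```

Emit:
servo_tool([
  [[0.0247, 0.0168, 0.02], [0, 0, 0], 0.6],
  [[0.0247, 0.0168, 0.02], [0, 0, 0], 0.6],
  [[0.0247, 0.0168, 0.02], [0, 0, 0], 0.6],
  [[0.0247, 0.0168, 0.02], [0, 0, 0], 0.6],
  [[0, 0, 0.03], [0, 0, 0], 0.6],
  [[0, 0, 0.03], [0, 0, 0], 0.6],
  [[0, 0, 0.025], [0, 0, 0], 0.6],
  [[0, 0, 0.012], [0, 0, 0], 0.6],
  [[0, 0, 0.008], [0, 0, 0], 0.6],
  [[0, 0, 0], [0, 0, 0], 0.6],
  [[0, 0, 0], [0, 0, 0], 0.6],
])

```text
time: 3.8
ee_pos: [0.4305, 0.0192, 0.0347]
ee_rot: [1.954, 2.46, 0.0]
force: [0.4, 0.3, 1.1]
grip_width: 0.0513
grip_force: 0.0
```

```bash
python3 go.py .4294 .0195 .018 1.80; python3 -c "
from h import *
c=cam('top');s=cam('side');a=cv2.resize(c[0][220:310,190:310],(480,360));b=cv2.resize(s[0][150:260,180:280],(320,352));b=cv2.copyMakeBorder(b,0,8,0,0,0)
save('g1',np.hstack([a,b]))"
```

```text
t 3.8 pos [0.4305 0.0192 0.0347] yaw 1.7991556680303011 toolz [ 0.0005 -0.0001 -1.    ] j [-0.2198  0.0575  2.2149  0.      0.8687 -0.4481] F [0.3777 0.2596 1.0947] gw 0.05125735283214168
shift [ 0.0005 -0.001   0.0167] in target axes [ 0.0005 -0.001   0.0167] turn [ 0.0005  0.0002 -0.0008]
```

View pics/g1.png

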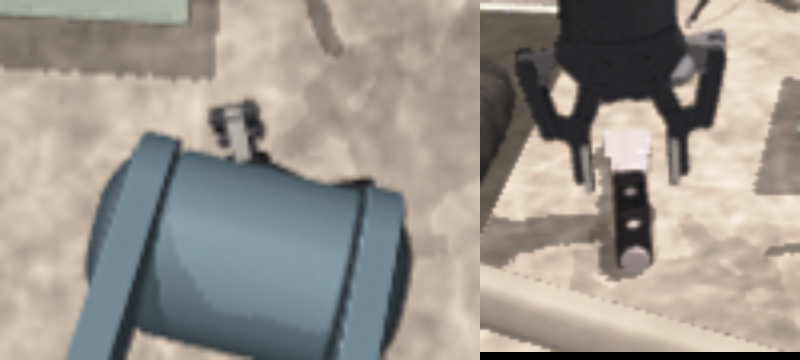

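The fingers straddle the handle around (632,180) in the side half of the picture, centred across it. Now I'll lower and close.

Emit:
servo_tool([
  [[0, 0, 0.008], [0, 0, 0], 0.6],
  [[0, 0, 0.0077], [0, 0, 0], 0.6],
  [[0, 0, 0], [0, 0, 0], 0.4],
  [[0, 0, 0], [0, 0, 0], 0.2],
  [[0, 0, 0], [0, 0, 0], 0],
  [[0, 0, 0], [0, 0, 0], 0],
  [[0, 0, 0], [0, 0, 0], 0],
  [[0, 0, 0], [0, 0, 0], 0],
])

```text
time: 4.57
ee_pos: [0.43, 0.0194, 0.0185]
ee_rot: [-1.954, -2.46, 0.0]
force: [0.6, -0.5, -1.1]
grip_width: 0.0226
grip_force: 60.0
```

Emit:
servo_tool([
  [[0, 0, -0.03], [0, 0, 0], 0],
  [[0, 0, -0.04], [0, 0, 0], 0],
  [[0, 0, -0.03], [0, 0, 0.122], 0],
  [[0, 0, 0], [0, 0, 0.122], 0],
  [[0, 0, 0], [0, 0, 0.122], 0],
  [[0, 0, 0], [0, 0, 0.122], 0],
  [[0, 0, 0], [0, 0, 0.122], 0],
  [[0, 0, 0], [0, 0, 0.122], 0],
  [[0, 0, 0], [0, 0, 0.122], 0],
  [[0, 0, 0], [0, 0, 0.122], 0],
  [[0, 0, 0], [0, 0, 0.122], 0],
  [[0, 0, 0], [0, 0, 0.122], 0],
])

```text
time: 5.57
ee_pos: [0.4298, 0.0194, 0.1184]
ee_rot: [-3.013, -0.888, 0.001]
force: [0.1, 0.6, -1.5]
grip_width: 0.0224
grip_force: 60.1
```

Emit:
servo_tool([
  [[0, 0, 0], [0, 0, 0.122], 0],
  [[0, 0, 0], [0, 0, 0.122], 0],
  [[0, 0, 0], [0, 0, 0.122], 0],
  [[0, 0, 0], [0, 0, 0.122], 0],
  [[0, 0, 0], [0, 0, 0.122], 0],
  [[-0.005, -0.033, 0], [0, 0, 0], 0],
  [[-0.005, -0.033, 0], [0, 0, 0], 0],
  [[-0.004, -0.033, 0], [0, 0, 0], 0],
  [[0, -0.033, 0], [0, 0, 0], 0],
  [[0, 0, 0], [0, 0, 0], 0],
])

```text
time: 6.4
ee_pos: [0.4194, 0.1557, 0.1186]
ee_rot: [-3.14, 0.04, -0.0]
force: [1.2, 0.1, -0.9]
grip_width: 0.0223
grip_force: 60.2
```

```bash
python3 go.py .420 .1515 .0468 -0.03; python3 -c "
from h import *
c=cam('top');s=cam('side');a=cv2.resize(c[0][160:310,150:300],(500,500));b=cv2.resize(s[0][100:240,190:370],(0,0),fx=2.8,fy=2.8)
b=b[:, :300*1] if 0 else b
im=np.zeros((500,500+b.shape[1],3),np.uint8);im[:,:500]=a;im[:b.shape[0],500:]=b
save('g2',cv2.resize(im,(799,int(500*799/im.shape[1]))));print(im.shape)"
```

```text
t 6.4 pos [0.4194 0.1557 0.1186] yaw -0.025517623002462162 toolz [ 0.0002  0.0016 -1.    ] j [ 0.1001 -0.0784  2.1544  0.0018  1.0653  1.6956] F [ 1.1794  0.1255 -0.8944] gw 0.022315482020073038
shift [0.0007 0.0043 0.0718] in target axes [0.0007 0.0042 0.0718] turn [-0.0016 -0.0001  0.0045]
(500, 1004, 3)
```

View pics/g2.png

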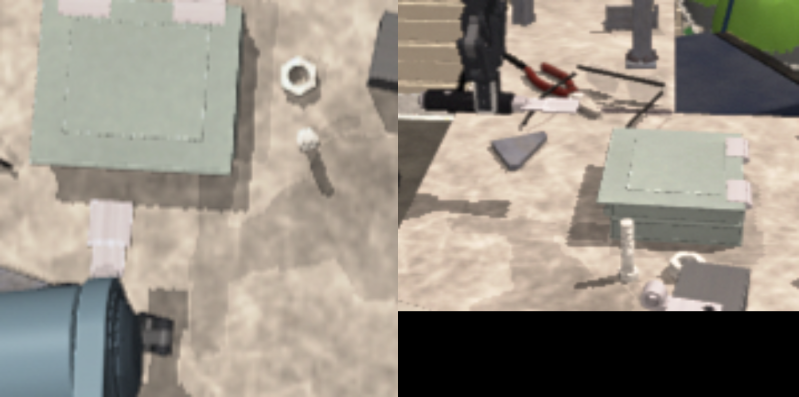

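The blade points at the tin: its front edge is at about (111,202) in the top half and its tip at about (578,103) in the side half, looking horizontal. I'll check the tip height by triangulation.

```bash
python3 - <<'E'
from h import *
np.set_printoptions(precision=4,suppress=True)
T=cam('top');S=cam('side')
X=np.array([.5144,.1533,.1103]);print('pred px',proj(T,X),proj(S,X))
print(tri(T,(191.8,236.1),S,(270.8,146.2)))
# bright blade masks near
for n,c in(('T',T),('S',S)):
    u,v=proj(c,X).astype(int);im=c[0].astype(int)
    k=np.zeros(im.shape[:2],np.uint8);w=slice(v-14,v+30) if n=='T' else slice(v-12,v+12)
    hx=slice(u-14,u+15) if n=='T' else slice(u-32,u+12)
    sub=im[w,hx];k[w,hx]=((sub.min(2)>185)&(sub.max(2)-sub.min(2)<28))
    ct=max(cv2.findContours(k,0,2)[0],key=cv2.contourArea)[:,0];print(n,(u,v),ct.min(0),ct.max(0),cv2.minAreaRect(ct))
    q=ct[np.argsort(ct[:,1] if n=='T' else -ct[:,0])[:6]];print(q.tolist())
E
```

```text
pred px [191.6683 235.8715] [270.4024 147.1931]
(array([0.5146, 0.1526, 0.1131]), np.float64(0.0016024692691535565))
T (np.int64(191), np.int64(235)) [185 236] [201 264] ((192.30458068847656, 249.73605346679688), (15.67435073852539, 27.78635025024414), 4.085616588592529)
[[186, 236], [195, 236], [196, 237], [201, 237], [201, 238], [200, 239]]
S (np.int64(270), np.int64(147)) [247 144] [270 150] ((258.58233642578125, 146.92941284179688), (22.932254791259766, 5.598844528198242), 4.398705005645752)
[[270, 145], [270, 148], [269, 150], [269, 149], [262, 150], [261, 149]]
```

Emit:
servo_tool([
  [[0, 0.004, 0.03], [0, 0, 0.0045], 0],
  [[0, 0, 0.03], [0, 0, 0], 0],
  [[0, 0, 0.0112], [0, 0, 0], 0],
  [[0, 0, 0], [0, 0, 0], 0],
  [[0, 0, 0], [0, 0, 0], 0],
])

```text
time: 7.02
ee_pos: [0.4199, 0.1467, 0.0471]
ee_rot: [3.141, -0.058, -0.002]
force: [0.3, 0.2, -0.8]
grip_width: 0.0222
grip_force: 60.1
```

```bash
python3 go.py .4595 .150 .0467 -0.03;python3 - <<'E'
from h import *
np.set_printoptions(precision=4,suppress=True)
T=cam('top');S=cam('side');s=robot.sense()
X=s['ee_pos']+[.095,-.003,-.0083];print('pred px',X,proj(T,X),proj(S,X))
c=S;u,v=proj(c,X).astype(int);im=c[0].astype(int)
for w in range(v-8,v+9):print(w,[int(a) for a in im[w,u-12:u+14:2].mean(1)])
E
```

```text
t 7.0167 pos [0.4199 0.1467 0.0471] yaw -0.037222699544687585 toolz [-0.0014 -0.0002 -1.    ] j [ 0.0802  0.0619  2.179  -0.0001  0.902   1.6883] F [ 0.3048  0.1823 -0.8205] gw 0.022231851829847347
shift [ 0.0394 -0.0048  0.0004] in target axes [ 0.0395 -0.0045  0.0004] turn [ 0.0002  0.0013 -0.0072]
pred px [0.5163 0.1442 0.0404] [201.2637 236.0441] [271.2528 175.1745]
167 [221, 212, 211, 201, 186, 188, 195, 192, 198, 196, 190, 188, 195]
168 [213, 211, 211, 207, 201, 189, 181, 184, 191, 193, 194, 191, 152]
169 [211, 220, 217, 217, 218, 203, 185, 191, 194, 198, 201, 204, 181]
170 [219, 222, 219, 207, 200, 197, 191, 193, 192, 196, 205, 209, 169]
171 [225, 210, 215, 206, 187, 203, 205, 205, 199, 197, 204, 210, 156]
172 [251, 224, 224, 224, 224, 222, 240, 203, 202, 201, 201, 205, 180]
173 [245, 224, 224, 226, 227, 227, 239, 206, 202, 202, 207, 202, 196]
174 [231, 221, 222, 221, 221, 220, 218, 212, 149, 137, 199, 199, 201]
175 [231, 225, 224, 224, 223, 224, 203, 208, 123, 120, 127, 127, 190]
176 [229, 227, 226, 225, 227, 226, 200, 213, 127, 127, 123, 119, 188]
177 [233, 220, 222, 222, 222, 225, 229, 226, 140, 128, 124, 127, 191]
178 [162, 167, 168, 174, 185, 200, 227, 172, 135, 128, 129, 128, 186]
179 [209, 220, 218, 174, 167, 191, 225, 160, 130, 122, 125, 126, 193]
180 [217, 226, 220, 204, 203, 213, 224, 157, 131, 121, 118, 126, 191]
181 [215, 218, 219, 204, 197, 209, 222, 152, 126, 122, 119, 172, 192]
182 [206, 209, 217, 210, 196, 200, 202, 124, 119, 121, 122, 191, 191]
183 [207, 213, 214, 215, 203, 194, 193, 116, 115, 118, 118, 193, 192]
```

```bash
cat > avg.py <<'E'
from h import *
import sys
np.set_printoptions(precision=4,suppress=True)
P=[];Y=[];F=[]
for i in range(int(sys.argv[1]) if len(sys.argv)>1 else 6):
    robot.read_camera('side');s=robot.sense();P.append(s['ee_pos']);M=Ro.from_rotvec(s['ee_rot']).as_matrix();Y.append([np.arctan2(M[1,0],M[0,0]),*M[:2,2]]);F.append(s['force'])
print(s['time'],'mean',np.mean(P,0),'std',np.std(P,0),'yaw',np.mean(Y,0),'F',np.mean(F,0),s['grip_width'],s['grip_force'])
E
python3 avg.py 8
```

```text
7.5167 mean [0.4209 0.1477 0.0483] std [0.0004 0.0001 0.0004] yaw [-0.0354  0.002   0.0002] F [-0.0766  0.131  -1.4346] 0.022587030129799766 60.15812158584595
```

Emit:
servo_tool([
  [[0, -0.003, 0.0016], [0, 0, -0.005], 0],
  [[0.01, 0, 0], [0, 0, 0], 0],
  [[0.01, 0, 0], [0, 0, 0], 0],
  [[0.007, 0, 0], [0, 0, 0], 0],
  [[0.006, 0, 0], [0, 0, 0], 0],
  [[0.005, 0, 0], [0, 0, 0], 0],
  [[0, 0, 0], [0, 0, 0], 0],
])

```text
time: 8.1
ee_pos: [0.4595, 0.1494, 0.046]
ee_rot: [-3.141, 0.048, -0.001]
force: [0.4, 0.4, -2.4]
grip_width: 0.0224
grip_force: 60.2
```

```bash
python3 avg.py 4
```

```text
8.3 mean [0.4581 0.1495 0.0456] std [0.0004 0.     0.0001] yaw [-0.0303 -0.0005 -0.    ] F [ 0.0114  0.0233 -1.5407] 0.02252779896046182 60.16614317893982
```

Emit:
servo_tool([
  [[0, 0, -0.006], [0, 0, 0], 0],
  [[0, 0, -0.006], [0, 0, 0], 0],
  [[0.001, 0, -0.006], [0, 0, 0], 0],
  [[0.001, 0, -0.007], [0, 0, 0], 0],
  [[0.001, 0, -0.007], [0, 0, 0], 0],
  [[0.002, 0, -0.007], [0, 0, 0], 0],
  [[0.002, 0, -0.007], [0, 0, 0], 0],
  [[0.002, 0, -0.007], [0, 0, 0], 0],
  [[0.002, 0, -0.006], [0, 0, 0], 0],
  [[0.003, 0, -0.007], [0, 0, 0], 0],
  [[0.003, 0, -0.006], [0, 0, 0], 0],
  [[0, 0, 0], [0, 0, 0], 0],
])

```text
time: 9.3
ee_pos: [0.4769, 0.149, 0.1197]
ee_rot: [-3.141, 0.048, -0.006]
force: [0.2, 0.0, -0.9]
grip_width: 0.0227
grip_force: 60.1
```

```bash
python3 avg.py 4; python3 -c "
from h import *
s=cam('side');save('g3',cv2.resize(s[0][80:240,190:390],(0,0),fx=3,fy=3))"
```

```text
9.5 mean [0.4759 0.1491 0.1184] std [0.0004 0.     0.0004] yaw [-0.0302  0.0018  0.0001] F [-0.2507  0.2892 -1.3156] 0.022243395678132726 60.13122081756592
```

View pics/g3.png

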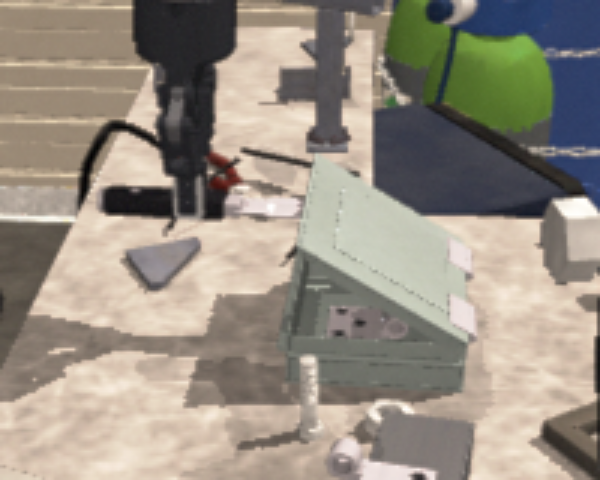

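The lid is up about 0.5 rad on the level blade, whose tip is at about (300,207), and the leaf shows inside at about (370,325). I'll go on along the arc.

Emit:
servo_tool([
  [[0.0073, 0, -0.012], [0, 0, 0], 0],
  [[0.0086, 0, -0.0112], [0, 0, 0], 0],
  [[0.0095, 0, -0.0103], [0, 0, 0], 0],
  [[0.0107, 0, -0.0094], [0, 0, 0], 0],
  [[0.0114, 0, -0.0082], [0, 0, 0], 0],
  [[0.0123, 0, -0.007], [0, 0, 0], 0],
  [[0.0128, 0, -0.0057], [0, 0, 0], 0],
  [[0.0134, 0, -0.0045], [0, 0, 0], 0],
  [[0.0137, 0, -0.0031], [0, 0, 0], 0],
  [[0.014, 0, -0.0017], [0, 0, 0], 0],
  [[0, 0, 0], [0, 0, 0], 0],
])

```text
time: 10.47
ee_pos: [0.5905, 0.1453, 0.1911]
ee_rot: [3.141, -0.048, 0.002]
force: [-0.3, -0.5, -0.9]
grip_width: 0.0225
grip_force: 60.2
```

Emit:
servo_tool([
  [[0.0141, 0, 0], [0, 0, 0], 0],
  [[0.0141, 0, 0], [0, 0, 0], 0],
  [[0.0141, 0, 0], [0, 0, 0], 0],
  [[0.008, 0, 0], [0, 0, 0], 0],
  [[0, 0, 0], [0, 0, 0], 0],
  [[0, 0, 0], [0, 0, 0], 0],
])

```text
time: 10.97
ee_pos: [0.6387, 0.1442, 0.1906]
ee_rot: [-3.141, 0.047, 0.001]
force: [0.6, 0.8, -1.8]
grip_width: 0.0225
grip_force: 60.2
```

```bash
python3 avg.py 4; python3 -c "
from h import *
s=cam('side');save('g4',cv2.resize(s[0][40:240,180:400],(0,0),fx=3,fy=3))"
```

```text
11.1667 mean [0.6385 0.1442 0.1909] std [0.0001 0.     0.0001] yaw [-0.03   -0.0002  0.    ] F [-0.4911  0.4684 -1.5345] 0.02300197147084368 60.17544865608215
```

View pics/g4.png

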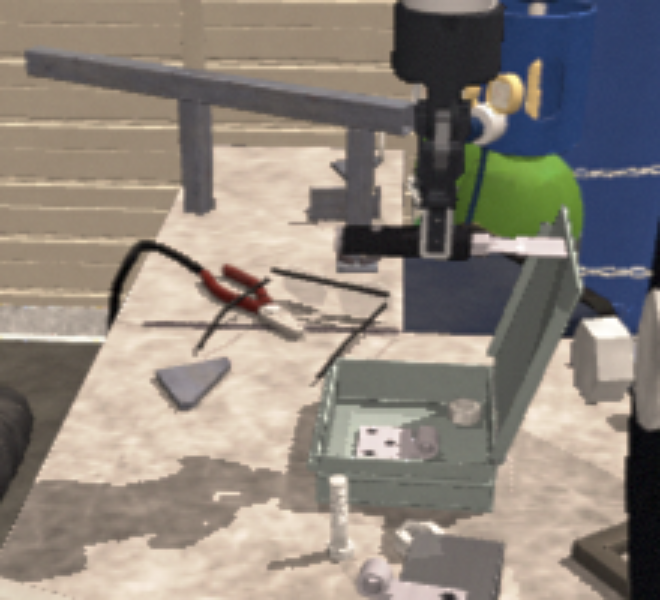

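The lid stands back past upright, with its top edge at about (568,215). The leaf lies in the tin at about (400,442), and the blade is still level. Now back off and lay the scraper down.

Emit:
servo_tool([
  [[-0.035, 0, 0], [0, 0, 0], 0],
  [[-0.036, 0, 0], [0, 0, 0], 0],
  [[-0.036, 0, 0], [0, 0, 0], 0],
  [[-0.036, 0, 0], [0, 0, 0], 0],
  [[-0.036, 0, 0], [0, 0, 0], 0],
  [[-0.036, 0, 0.02], [0, 0, 0], 0],
  [[-0.004, 0, 0.04], [0, 0, 0], 0],
  [[0, 0, 0.04], [0, 0, 0], 0],
  [[0, 0, 0.04], [0, 0, 0], 0],
  [[0, 0, 0.02], [0, 0, 0], 0],
  [[0, 0, 0.007], [0, 0, 0], 0],
  [[0, 0, 0], [0, 0, 0], 0],
])

```text
time: 12.22
ee_pos: [0.4188, 0.1506, 0.0226]
ee_rot: [3.141, -0.047, -0.005]
force: [-1.3, -0.1, -1.5]
grip_width: 0.0226
grip_force: 60.1
```

```bash
python3 avg.py 4
```

```text
12.4167 mean [0.4215 0.1509 0.0253] std [0.0007 0.0001 0.0007] yaw [-0.0302  0.0028  0.0003] F [ 0.2166  0.1592 -0.925 ] 0.022466727400117303 60.13395667076111
```

Emit:
servo_tool([
  [[0, 0, 0.003], [0, 0, 0], 0],
  [[0, 0, 0.002], [0, 0, 0], 0],
  [[0, 0, 0.0015], [0, 0, 0], 0],
  [[0, 0, 0], [0, 0, 0], 0],
  [[0, 0, 0], [0, 0, 0], 0],
  [[0, 0, 0], [0, 0, 0], 0],
])

```text
time: 12.92
ee_pos: [0.4208, 0.1508, 0.0184]
ee_rot: [3.141, -0.047, 0.001]
force: [-3.2, -0.1, 7.2]
grip_width: 0.0221
grip_force: 61.3
```

```bash
python3 avg.py 3
```

```text
13.0667 mean [0.4208 0.1508 0.0185] std [0. 0. 0.] yaw [-0.0301  0.0005 -0.    ] F [-3.1304 -0.8894  7.6973] 0.022629302634151065 61.325143575668335
```

Resting on the bench with about 8 N. Release, rise, and clear the view to −y.

Emit:
servo_tool([
  [[0, 0, 0], [0, 0, 0], 0.4],
  [[0, 0, 0], [0, 0, 0], 0.7],
  [[0, 0, 0], [0, 0, 0], 1],
  [[0, 0, 0], [0, 0, 0], 1],
  [[0, 0, 0], [0, 0, 0], 1],
  [[0, 0, -0.03], [0, 0, 0], 1],
  [[0, 0, -0.04], [0, 0, 0], 1],
  [[0, 0, -0.04], [0, 0, 0], 1],
  [[0, 0, -0.04], [0, 0, 0], 1],
  [[0, 0, -0.04], [0, 0, 0], 1],
  [[0, 0.03, -0.03], [0, 0, 0], 1],
  [[0, 0.03, 0], [0, 0, 0], 1],
])

```text
time: 14.07
ee_pos: [0.4217, 0.0913, 0.2445]
ee_rot: [3.141, -0.041, 0.022]
force: [1.3, -0.1, 0.5]
grip_width: 0.0856
grip_force: 0.0
```

```bash
python3 avg.py 2; python3 -c "
from h import *
c=cam('top');s=cam('side');a=cv2.resize(c[0][150:240,155:265],(440,360),interpolation=2);b=cv2.resize(s[0][150:240,260:350],(360,360),interpolation=2)
a2=cv2.resize(c[0][150:240,280:390],(440,360)*1,interpolation=2);b2=cv2.resize(s[0][195:285,280:370],(360,360),interpolation=2)
im=np.vstack([np.hstack([a,b]),np.hstack([a2,b2])]);save('g5',cv2.resize(im,(666,600)))
np.savez('v.npz',T=c[0],S=s[0])"
```

```text
14.1667 mean [0.4199 0.088  0.24  ] std [0.0005 0.0009 0.0011] yaw [-0.0327  0.0066 -0.0024] F [ 1.1217 -0.2611 -0.5419] 0.08543938022355034 0.0
```

View pics/g5.png

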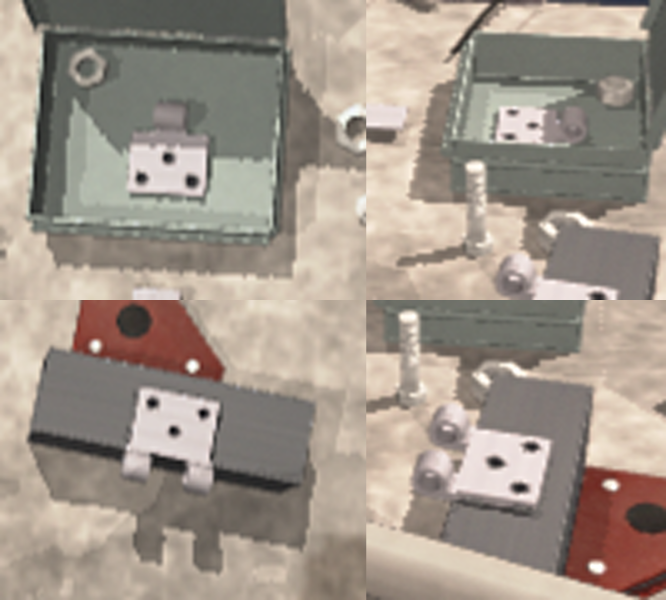

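Top half: the leaf plate is centred near (168,164), knuckle up at (170,115); the fixed plate is at (175,427) with knuckles at (137,466) and (199,473). Side half: leaf holes at (508,111), (531,125), (509,136) and a knuckle ring at (572,124). The steel is pinkish against the green tin, so I'll mask by colour.

```bash
cat > leaf.py <<'E'
from h import *
np.set_printoptions(precision=4,suppress=True)
T=cam('top');S=cam('side')
t=lambda a,b:(155+a/3.33-.35,150+b/3.333-.35)
s=lambda a,b:(260+(a-366.3)/3.33-.35,150+b/3.333-.35)
t2=lambda a,b:(280+a/3.33-.35,150+(b-300)/3.333-.35)
s2=lambda a,b:(280+(a-366.3)/3.33-.35,195+(b-300)/3.333-.35)
for n,a,b in(('hole mid',t(168,158),s(531,125)),('hole L',t(141,178),s(508,111)),('hole R',t(191,181),s(509,136)),
  ('fix hole f',t2(174,431),s2(496,463)),('fix L',t2(152,403),s2(530,446)),('fix R',t2(203,413),s2(520,488))):
    print(n,tri(T,a,S,b))
def mask(c,w,th):
    im=c[0].astype(int);k=np.zeros(im.shape[:2],np.uint8);x0,y0,x1,y1=w
    q=im[y0:y1,x0:x1];k[y0:y1,x0:x1]=((q[...,0]-q[...,1])>=th)&((q[...,0]-q[...,1])<25);return k
k=mask(T,(185,170,225,212),1)
print('\n'.join(''.join('.#'[v] for v in r) for r in k[172:212,186:224]))
k=mask(S,(290,172,330,196),1)
print('\n'.join(''.join('.#'[v] for v in r) for r in k[174:196,290:330]))
E
python3 leaf.py
```

```text
hole mid (array([0.6099, 0.1433, 0.0113]), np.float64(0.0010727261996950571))
hole L (array([0.5936, 0.1616, 0.0123]), np.float64(0.003575552224248497))
hole R (array([0.594 , 0.1263, 0.0112]), np.float64(0.0005907497233741222))
fix hole f (array([ 0.629 , -0.1517,  0.0671]), np.float64(0.0003805879014266435))
fix L (array([ 0.6476, -0.1363,  0.0677]), np.float64(0.000917655904867431))
fix R (array([ 0.6417, -0.1717,  0.067 ]), np.float64(0.001052206355359457))
#.....................................
#.....................................
......................................
......................................
......................................
......................................
......................................
......................................
................##.#.#................
................#########.............
...............##########.............
...............##########.............
...............###########............
...............##########.............
...............##########.............
...............##########.............
..........
[... 1127 characters left out ...]
..#
.......................................#
........................................
........................................
..........#################..#######....
..........##########################....
.........###########################....
.........############################...
.........############################...
........#############################...
.........############################...
.........############################...
........############################....
........############################....
........###########################.....
................#.#####....#............
........................................
........................................
```

```bash
cat >> leaf.py <<'E'
print('----')
def rect(c,w,th,z,ks):
    im=cv2.resize(c[0],None,fx=4,fy=4,interpolation=cv2.INTER_CUBIC).astype(int)
    k=np.zeros(im.shape[:2],np.uint8);x0,y0,x1,y1=[4*v for v in w]
    q=im[y0:y1,x0:x1];d=q[...,0]-q[...,1];k[y0:y1,x0:x1]=(d>=th)&(d<30)
    k=cv2.morphologyEx(k,cv2.MORPH_CLOSE,np.ones((17,17)))
    k=cv2.morphologyEx(k,cv2.MORPH_OPEN,np.ones((ks,ks)))
    ct=max(cv2.findContours(k,0,2)[0],key=cv2.contourArea);r=cv2.minAreaRect(ct)
    b=(cv2.boxPoints(r)+.5)/4-.5
    P=np.array([onz(c,*p,z) for p in b]);
    e=[P[1]-P[0],P[2]-P[1]];print('centre',P.mean(0),'sides',[np.linalg.norm(v) for v in e],'yaws',[(np.arctan2(v[1],v[0])+np.pi/4)%(np.pi/2)-np.pi/4 for v in e])
    return P
rect(T,(185,170,225,212),2,.010,49)
rect(S,(292,180,330,192),2,.010,9)
rect(T,(310,170,355,215),2,.067,53)
E
python3 leaf.py | sed -n '/----/,$p'; python3 - <<'E'
from h import *
c=cam('top')
im=c[0].astype(int);q=im[170:212,308:352];d=q[...,0]-q[...,1]
print('\n'.join(''.join('%3d'%v for v in r) for r in d[4:42:1,4:40]))
E
```

```text
----
centre [0.6078 0.1436 0.01  ] sides [np.float64(0.05549511141249996), np.float64(0.0453282283560782)] yaws [np.float64(0.02635038818163582), np.float64(0.035005377451049036)]
centre [0.6164 0.1503 0.01  ] sides [np.float64(0.0699881173337196), np.float64(0.049693841390956874)] yaws [np.float64(0.07351272541303588), np.float64(-0.018699609984924814)]
centre [ 0.6225 -0.1521  0.067 ] sides [np.float64(0.10315999713801044), np.float64(0.10316140480539612)] yaws [np.float64(0.028245926853507797), np.float64(0.0016816269012029927)]
  5  5  5  5  5  4  4  4  4  4  3  4  4  4  3  4  5  4  5  4  5  6  4  4  4  3  0  2  2  2 10 11 24 20 12 11
  3  5  3  4  3  4  4  3  5  5  6  4  4  3  3  2  5  4  3  3  4  5  3  3  5  6  5  4  4  4  3  2  2  1  3  5
  3  3  4  5  4  5  4  4  4  5 12 12 12  9  8  8  5  4  1  2  3  4  5  4  6  4  5  6  5  3  3  3  3  2  3  5
  1  2  3  2  5  6  5  4  4  6 11  8  9 12 13 13 11 10  9  7  7  3  4  5  4  3  4  4  4  3  3  4  3  3  3  4
  3  4  2  2  2  2  5  4  2  6  7 10 12 13 13 13  9 10 12 12 13 11 10  8  8  5  4  5  4  4  3  5  5  4  3  4
  2  2  4  4  3  
[... 2879 characters left out ...]
8  7  7  8  9  9 11  9 11 10 11 10  8 10  9  7
 11 12 10 11 10 10 10 11 10 10  9 10 12 11  8  9  8  8 10  7  8  9  9  6  6  8  7  8  9  8  9  8  8 10  8  9
 11 11 10 11  8 10 11 10 10 10 10  8 11 10  8  8  7  9  8  8  8  8 10  7  7  6  6  6  5  7  8  8  9  9  8  9
 10 11 11 10  8  9  9  9 11 11 10 10 10  7  9  9  8 10 10  8  9  8 10  9  9  9  7  7  7  6  9  9  9  9  8 10
 11 11 12 10 11 11  9 11  9 11 10 11  9  7  8  9  8  9 10  8  8  9  9 10 10  8  8  9  9  8 11  8  8  9  9  8
 11 10 10 11 11 10 10 10  9 11 10 10  9  8  9  8  9  8 10  9 10  9  9  9 10  9  9  9  9  9 10  8  8  7  8  8
 10 10 12 10 10 10 10 10  9 11 11  8  8  8  9  9  9 10 10  9  9  9  9  9  9 10  9  7  9  9  9  8  8  6  8  8
```

```bash
cat > post.py <<'E'
from h import *
np.set_printoptions(precision=4,suppress=True)
T=cam('top');S=cam('side')
g=cv2.GaussianBlur(cv2.cvtColor(T[0],cv2.COLOR_RGB2GRAY),(3,3),0).astype(float)
def edge(cols,row,sgn,half=6):
    out=[]
    for u in cols:
        r0=int(row(u));w=np.arange(r0-half,r0+half);d=sgn*(g[w+1,u]-g[w-1,u]);i=int(np.argmax(d))
        if 0<i<len(w)-1:
            den=d[i-1]-2*d[i]+d[i+1];o=0 if den==0 else .5*(d[i-1]-d[i+1])/den
            out.append((u,w[i]+o))
    o=np.array(out)
    for _ in range(4):
        p=np.polyfit(o[:,0],o[:,1],1);e=abs(o[:,1]-np.polyval(p,o[:,0]));o=o[e<max(2*np.median(e),.3)]
    return p,len(o)
def yaw(p,a,b,z):
    A=onz(T,a,np.polyval(p,a),z);B=onz(T,b,np.polyval(p,b),z);d=A-B;return np.arctan2(-d[0],d[1]),A,B
back=lambda u:164.5+(u-295)*.2
front=lambda u:190+(u-290)*.185
cols=[u for u in list(range(297,308))+list(range(350,372))]
p,n=edge(cols,back,-1,5);print('back',n,p,yaw(p,298,370,.06))
cols=list(range(292,316))+list(range(347,368))
p,n=edge(cols,front,-1,5);print('front',n,p,yaw(p,294,366,.06))
# loose leaf front edge/back edge (plate at z .01)
t=lambda a,b:(155+a/3.33-.35,150+b/3.333-.35)
p,n=edge(range(195,214),lambda u:207+(u-194)*.09,-1,4);print('leaf front',n,p,yaw(p,194,215,.01))
p,n=edge(list(range(195,199))+list(range(212,216)),lambda u:190+(u-195)*.09,1,4);print('leaf back',n,p,yaw(p,195,215,.01))
# projections of predicted fixed geometry for check
E
python3 post.py
```

```text
back 18 [ 0.2211 97.3706] (np.float64(-0.19223971007779464), array([ 0.6881, -0.0739,  0.06  ]), array([ 0.6555, -0.2415,  0.06  ]))
front 44 [  0.202  130.1085] (np.float64(-0.17482481603715747), array([ 0.6268, -0.0657,  0.06  ]), array([ 0.5974, -0.2321,  0.06  ]))
leaf front 19 [  0.0606 194.9218] (np.float64(-0.036663543637752344), array([0.5868, 0.169 , 0.01  ]), array([0.5849, 0.119 , 0.01  ]))Traceback (most recent call last):
  File "post.py", line 27, in <module>
    p,n=edge(list(range(195,199))+list(range(212,216)),lambda u:190+(u-195)*.09,1,4);print('leaf back',n,p,yaw(p,195,215,.01))
        ~~~~^^^^^^^^^^^^^^^^^^^^^^^^^^^^^^^^^^^^^^^^^^^^^^^^^^^^^^^^^^^^^^^^^^^^^^^^
  File "post.py", line 14, in edge
    p=np.polyfit(o[:,0],o[:,1],1);e=abs(o[:,1]-np.polyval(p,o[:,0]));o=o[e<max(2*np.median(e),.3)]
                 ~^^^^^
IndexError: too many indices for array: array is 1-dimensional, but 2 were indexed
```

```bash
python3 go.py .6077 .1435 .06 -0.037
```

```text
t 14.6167 pos [0.4181 0.0918 0.2363] yaw -0.029032389325629387 toolz [-0.0012  0.0001 -1.    ] j [-0.05   -0.2999  2.108   0.0001  1.3347  1.5498] F [-0.7365  0.2805 -0.016 ] gw 0.08543916608639716
shift [ 0.1882 -0.0571  0.1761] in target axes [ 0.1876 -0.0586  0.1763] turn [-0.0001  0.0012  0.008 ]
```

Emit:
servo_tool([
  [[0.0375, -0.0117, 0], [0, 0, 0.008], 0.78],
  [[0.0375, -0.0117, 0], [0, 0, 0], 0.78],
  [[0.0375, -0.0117, 0], [0, 0, 0], 0.78],
  [[0.0375, -0.0117, 0], [0, 0, 0], 0.78],
  [[0.0376, -0.0117, 0.016], [0, 0, 0], 0.78],
  [[0, 0, 0.04], [0, 0, 0], 0.78],
  [[0, 0, 0.04], [0, 0, 0], 0.78],
  [[0, 0, 0.04], [0, 0, 0], 0.78],
  [[0, 0, 0.025], [0, 0, 0], 0.78],
  [[0, 0, 0.015], [0, 0, 0], 0.78],
  [[0, 0, 0], [0, 0, 0], 0.78],
  [[0, 0, 0], [0, 0, 0], 0.78],
])

```text
time: 15.62
ee_pos: [0.6066, 0.143, 0.0602]
ee_rot: [3.141, -0.059, -0.003]
force: [-0.1, 0.5, 0.5]
grip_width: 0.0666
grip_force: 0.0
```

```bash
python3 avg.py 4; python3 go.py .6077 .1435 .03 -0.037
```

```text
15.8167 mean [0.6084 0.143  0.0629] std [0.0003 0.     0.0006] yaw [-0.0379  0.0028  0.0002] F [-0.0143  0.153   0.4826] 0.06633722390717361 0.0
t 15.8167 pos [0.6087 0.1429 0.0634] yaw -0.03801151888740261 toolz [ 0.0037  0.0002 -1.    ] j [0.0495 0.405  1.7204 0.     1.0125 1.6583] F [0.0523 1.0766 0.8388] gw 0.06633722390717361
shift [-0.0011 -0.0006  0.0333] in target axes [-0.001  -0.0006  0.0334] turn [-0.0004 -0.0037 -0.001 ]
```

Emit:
servo_tool([
  [[-0.0005, 0, 0.013], [0, 0, 0], 0.78],
  [[0, 0, 0.013], [0, 0, 0], 0.78],
  [[0, 0, 0.008], [0, 0, 0], 0.78],
  [[0, 0, 0.005], [0, 0, 0], 0.78],
  [[0, 0, 0.002], [0, 0, 0], 0.78],
  [[0, 0, 0], [0, 0, 0], 0.78],
  [[0, 0, 0], [0, 0, 0], 0.78],
  [[0, 0, 0], [0, 0, 0], 0.78],
])

```text
time: 16.48
ee_pos: [0.6072, 0.1427, 0.0207]
ee_rot: [-3.141, 0.06, -0.001]
force: [0.3, 0.4, 0.5]
grip_width: 0.0667
grip_force: 0.0
```

Emit:
servo_tool([
  [[0, 0, 0.003], [0, 0, 0], 0.78],
  [[0, 0, 0.002], [0, 0, 0], 0.78],
  [[0, 0, 0], [0, 0, 0], 0.78],
  [[0, 0, 0], [0, 0, 0], 0.78],
])

```text
time: 16.82
ee_pos: [0.6066, 0.1427, 0.015]
ee_rot: [3.141, -0.06, -0.0]
force: [-0.0, -0.3, -0.5]
grip_width: 0.0665
grip_force: 0.0
```

Emit:
servo_tool([
  [[0, 0, 0], [0, 0, 0], 0.7],
  [[0, 0, 0], [0, 0, 0], 0.62],
  [[0, 0, 0], [0, 0, 0], 0.5],
  [[0, 0, 0], [0, 0, 0], 0.5],
  [[0, 0, 0], [0, 0, 0], 0.5],
  [[0, 0, 0], [0, 0, 0], 0.5],
])

```text
time: 17.32
ee_pos: [0.6071, 0.1427, 0.0159]
ee_rot: [3.141, -0.06, 0.001]
force: [-2.3, -0.4, 5.6]
grip_width: 0.0537
grip_force: 62.1
```

```bash
python3 avg.py 4
```

```text
17.5167 mean [0.6071 0.1427 0.0159] std [0. 0. 0.] yaw [-0.0381  0.0006 -0.    ] F [-1.9349 -0.07    5.3557] 0.05354061201494793 62.14510202407837
```

Emit:
servo_tool([
  [[0, 0, -0.005], [0, 0, 0], 0.4],
  [[0, 0, -0.01], [0, 0, 0], 0.4],
  [[0, 0, -0.015], [0, 0, 0], 0.4],
  [[0, 0, -0.02], [0, 0, 0], 0.4],
  [[0, 0, -0.02], [0, 0, 0], 0.4],
  [[0, 0, -0.02], [0, 0, 0], 0.4],
  [[0, 0, -0.02], [0, 0, 0], 0.4],
  [[0, 0, -0.015], [0, 0, 0], 0.4],
  [[0, 0, -0.008], [0, 0, 0], 0.4],
  [[0, 0, 0], [0, 0, 0], 0.4],
  [[0, 0, 0], [0, 0, 0], 0.4],
  [[0, 0, 0], [0, 0, 0], 0.4],
])

```text
time: 18.52
ee_pos: [0.6059, 0.1426, 0.147]
ee_rot: [3.141, -0.06, -0.003]
force: [-0.5, -0.1, -1.6]
grip_width: 0.0535
grip_force: 63.4
```

```bash
python3 avg.py 3
```

```text
18.6667 mean [0.6058 0.1426 0.1467] std [0.0001 0.     0.    ] yaw [-0.0382 -0.0027 -0.0001] F [-0.1004  0.0353 -2.1426] 0.05366226853528482 63.35084795951843
```

Emit:
servo_tool([
  [[-0.0098, 0.0307, 0], [0, 0, 0], 0.4],
  [[-0.0098, 0.0307, 0], [0, 0, 0], 0.4],
  [[-0.0098, 0.0307, 0], [0, 0, 0], 0.4],
  [[-0.0098, 0.0307, 0], [0, 0, 0], 0.4],
  [[-0.0098, 0.0307, 0], [0, 0, 0], 0.4],
  [[-0.0098, 0.0307, 0], [0, 0, 0], 0.4],
  [[-0.0098, 0.0307, 0], [0, 0, 0], 0.4],
  [[-0.0098, 0.0307, 0], [0, 0, 0], 0.4],
  [[-0.0098, 0.0307, 0], [0, 0, 0.0685], 0.4],
  [[0, 0, 0], [0, 0, 0.0685], 0.4],
  [[0, 0, 0], [0, 0, 0], 0.4],
  [[0, 0, 0], [0, 0, 0], 0.4],
])

```text
time: 19.67
ee_pos: [0.5078, -0.13, 0.1477]
ee_rot: [-3.129, 0.273, 0.001]
force: [-0.4, -1.1, -2.5]
grip_width: 0.0537
grip_force: 63.6
```

```bash
python3 avg.py 4; python3 go.py .507 -.1304 .0729 -0.175
```

```text
19.8667 mean [ 0.5081 -0.1293  0.1478] std [0.0001 0.0002 0.0001] yaw [-0.1729 -0.0005  0.0004] F [-0.1987  0.4192 -1.9726] 0.05297744424637936 63.62214803695679
t 19.8667 pos [ 0.5082 -0.1292  0.1479] yaw -0.17289432903838706 toolz [-0.0004  0.0003 -1.    ] j [-0.4654  0.0646  1.9506  0.0001  1.1269  1.2783] F [ 0.0248  0.5059 -1.6081] gw 0.05297744424637936
shift [-0.0009  0.0014  0.075 ] in target axes [-0.0009  0.0014  0.075 ] turn [-0.0002  0.0004  0.0021]
```

Emit:
servo_tool([
  [[0, 0.0007, 0.025], [0, 0, 0.002], 0.4],
  [[0, 0.0007, 0.025], [0, 0, 0], 0.4],
  [[0.01, 0, 0.017], [0, 0, 0], 0.4],
  [[0.01, 0, 0.008], [0, 0, 0], 0.4],
  [[0, 0, 0], [0, 0, 0], 0.4],
  [[0, 0, 0], [0, 0, 0], 0.4],
  [[0, 0, 0], [0, 0, 0], 0.4],
])

```text
time: 20.45
ee_pos: [0.5278, -0.1347, 0.0738]
ee_rot: [3.129, -0.276, 0.001]
force: [-0.2, -0.5, -1.7]
grip_width: 0.0531
grip_force: 63.7
```

```bash
python3 avg.py 4; python3 -c "
from h import *
c=cam('top');s=cam('side');a=cv2.resize(c[0][160:240,290:370],(400,400),interpolation=2);b=cv2.resize(s[0][205:285,265:345],(400,400),interpolation=2)
save('g6',np.hstack([a,b]));np.savez('v.npz',T=c[0],S=s[0])"
```

```text
20.65 mean [ 0.5278 -0.1349  0.0741] std [0.0001 0.0001 0.0001] yaw [-0.1767  0.0013 -0.0007] F [-0.0364  0.0824 -1.6944] 0.053350987314808834 63.675044775009155
```

View pics/g6.png

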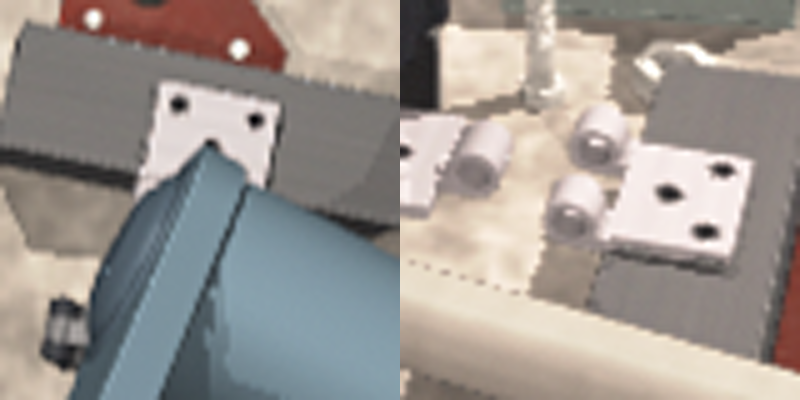

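Side half: the loose knuckle is centred near (482,157), and the fixed knuckles near (600,136) and (576,207); the arm hides the leaf from the top camera. I'll compare predicted and observed pixel displacements.

```bash
cat > chk.py <<'E'
from h import *
np.set_printoptions(precision=4,suppress=True)
S=cam('side');T=cam('top')
y=-.1755;x=np.array([np.cos(y),np.sin(y),0]);yy=np.array([-np.sin(y),np.cos(y),0]);z=np.array([0,0,1])
P=[];
for i in range(4):robot.read_camera('side');P.append(robot.sense()['ee_pos'])
t=np.mean(P,0);L=t+.0347*x-.0029*z
F=np.array([.6002,-.1468,.070])
q=lambda X:(proj(S,X)-[265,205]+.4)*5+[400,0]
print('tcp',t,'L',L,'px loose',q(L),'fixed',q(F),'kn far',q(F+.0215*yy),'near',q(F-.0215*yy))
print('loose ends',q(L-.011*yy),q(L+.011*yy),'fixed ends far',q(F+.013*yy),q(F+.03*yy),'near',q(F-.013*yy),q(F-.03*yy))
print('leaf corners top',[q(L+(-34+a)*.001*x+b*.001*yy-.003*z) for a in(-22,22) for b in(-28,28)])
print('px per mm: x',q(F+.001*x)-q(F),'y',q(F+.001*yy)-q(F),'z',q(F+.001*z)-q(F))
print('bore to go in post axes', (F-L)@x,(F-L)@yy,(F-L)@z)
# circle-free: pink mask centroid
im=cv2.resize(S[0][205:285,265:345],(400,400),interpolation=2).astype(int)
d=im[...,0]-im[...,1];b=im.min(2)
E
python3 chk.py
```

```text
tcp [ 0.5275 -0.135   0.0733] L [ 0.5616 -0.141   0.0704] px loose [482.6516 160.6035] fixed [589.6265 176.0048] kn far [601.6562 141.0961] near [576.9955 212.6581]
loose ends [474.9907 178.7589] [490.1256 142.8912] fixed ends far [596.9694 154.6967] [606.2557 127.7489] near [582.0639 197.9505] [571.8261 227.6593]
leaf corners top [array([309.9479, 190.1936]), array([357.0048, 101.4305]), array([429.6418, 209.2429]), array([470.0017, 118.2642])]
px per mm: x [2.7556 0.4219] y [ 0.5725 -1.6614] z [ 0.0769 -2.2445]
bore to go in post axes 0.03899698490850707 0.0010492000657936476 -0.00037786734576879255
```

Emit:
servo_tool([
  [[0.008, -0.001, 0.0004], [0, 0, 0], 0.4],
  [[0.008, 0, 0], [0, 0, 0], 0.4],
  [[0.004, 0, 0], [0, 0, 0], 0.4],
  [[0, 0, 0], [0, 0, 0], 0.4],
  [[0, 0, 0], [0, 0, 0], 0.4],
])

```text
time: 21.47
ee_pos: [0.5477, -0.1375, 0.0727]
ee_rot: [-3.129, 0.278, 0.0]
force: [-0.8, -0.0, -1.6]
grip_width: 0.054
grip_force: 63.7
```

```bash
python3 avg.py 3; python3 chk.py | tail -1
```

```text
21.6167 mean [ 0.5472 -0.1374  0.0726] std [0.0001 0.     0.    ] yaw [-0.1771 -0.0005  0.0002] F [-0.0549  0.3819 -1.9582] 0.053833348516833954 63.671311140060425
bore to go in post axes 0.019126171630409083 3.769465391934403e-05 0.00013946264722250468
```

Emit:
servo_tool([
  [[0.003, 0, 0], [0, 0, 0], 0.4],
  [[0.003, 0, 0], [0, 0, 0], 0.4],
  [[0.003, 0, 0], [0, 0, 0], 0.4],
  [[0, 0, 0], [0, 0, 0], 0.4],
])

```text
time: 22.25
ee_pos: [0.557, -0.1393, 0.073]
ee_rot: [3.129, -0.278, 0.001]
force: [-0.9, 0.7, -2.0]
grip_width: 0.0532
grip_force: 63.7
```

Emit:
servo_tool([
  [[0.002, 0, 0], [0, 0, 0], 0.4],
  [[0.002, 0, 0], [0, 0, 0], 0.4],
  [[0.002, 0, 0], [0, 0, 0], 0.4],
  [[0.002, 0, 0], [0, 0, 0], 0.4],
  [[0, 0, 0], [0, 0, 0], 0.4],
  [[0, 0, 0], [0, 0, 0], 0.4],
])

```text
time: 22.75
ee_pos: [0.5641, -0.1405, 0.0728]
ee_rot: [-3.129, 0.278, 0.0]
force: [-1.0, 0.5, -2.4]
grip_width: 0.0533
grip_force: 63.7
```

```bash
python3 avg.py 3; python3 chk.py | tail -1;  python3 -c "
from h import *
s=cam('side');save('g7',cv2.resize(s[0][205:265,265:345],(800,600),interpolation=2))"
```

```text
22.9 mean [ 0.564  -0.1405  0.0727] std [0. 0. 0.] yaw [-0.1772 -0.0002  0.0001] F [ 0.2064  0.6916 -2.0678] 0.05335453712228403 63.6741828918457
bore to go in post axes 0.002028804056550592 7.353640683046837e-05 0.00012186505343235454
```

View pics/g7.png

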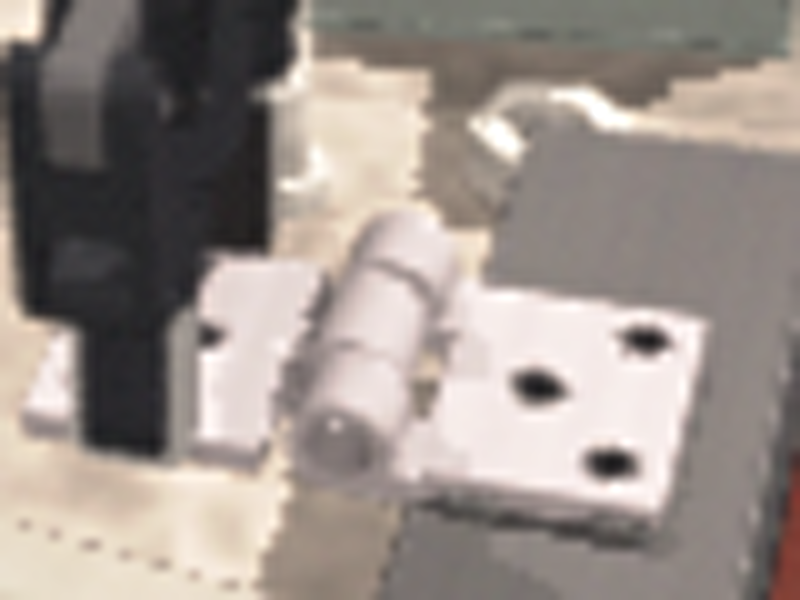

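The loose knuckle sits between the two fixed ones, with thin gap lines at about (400,280) and (360,348). Its left edge is about 2 mm short of the line of the other two, which matches the computed remainder.

Emit:
servo_tool([
  [[0.001, 0, 0], [0, 0, 0.001], 0.4],
  [[0.0008, 0, 0], [0, 0, 0], 0.4],
  [[0, 0, 0], [0, 0, 0], 0.4],
  [[0, 0, 0], [0, 0, 0], 0.4],
  [[0, 0, 0], [0, 0, 0], 0.4],
])

```text
time: 23.67
ee_pos: [0.5658, -0.1408, 0.0727]
ee_rot: [-3.129, 0.28, 0.0]
force: [0.2, -0.3, -1.3]
grip_width: 0.0532
grip_force: 63.7
```

```bash
python3 avg.py 4; python3 chk.py | tail -1;  python3 - <<'E'
from h import *
# left silhouette edge of the three knuckles in side view: strongest bright rise per row
s=cam('side');im=cv2.resize(s[0][205:265,265:345],(800,600),interpolation=2).astype(int)
d=im[...,0]-im[...,1];g=im.sum(2)//3
import sys
for r in range(225,440,15):
    print(r,''.join('%4d'%v for v in g[r,270:480:8]))
E
```

```text
23.8667 mean [ 0.5658 -0.1408  0.0728] std [0. 0. 0.] yaw [-0.1782 -0.      0.    ] F [ 0.1248  0.1325 -1.4865] 0.053480352512506185 63.67520213127136
bore to go in post axes 0.0001807114516576543 7.890812791265428e-05 0.00012678465839313646
225   34  83 157 186 189 189 193 201 213 220 224 204 171 158 171 192 208 216 221 228 240 216 161 142 138 141 144
240   34 101 183 179 177 182 191 197 202 216 195 156 143 169 190 207 219 225 227 228 229 231 233 226 224 225 231
255  101 131 185 187 188 194 203 206 201 196 156 137 164 182 199 213 223 227 229 230 228 224 218 208 213 223 215
270  236 233 228 228 221 219 218 206 183 160 146 147 157 162 166 161 164 178 185 209 221 218 206 189 202 217 192
285  224 222 220 220 219 221 224 201 130 118 137 161 179 197 211 219 227 227 202 168 175 190 188 200 227 243 221
300  223 220 219 220 223 232 198 128  98 121 155 181 198 210 219 224 230 234 234 221 188 165 178 209 225 236 242
315  221 220 220 217 175 143 118 101 118 152 180 196 209 219 224 228 231 231 229 229 199 178 192 213 220 229 238
330  219 217 218 220 226 177 119 113 148 175 195 211 221 224 227 230 232 230 225 219 196 178 177 183 207 219 224
345  218 226 238 240 244 195 143 139 157 168 170 169 178 203 221 229 229 226 222 206 171 141 150 197 215 220 220
360  218 220 224 230 175 134 132 153 175 193 208 214 213 216 219 202 197 211 209 189 178 167 166 211 219 219 219
375  220 223 208 152 109 111 143 174 190 207 217 221 225 229 232 235 209 172 180 176 178 192 208 217 221 222 222
390  222 229 215 149 117 135 171 192 208 220 225 227 228 230 230 229 218 193 161 130 117 158 223 238 241 241 240
405  226 197 138 111 131 157 169 169 177 196 215 226 229 229 226 224 214 189 152 130 164 207 218 223 234 238 236
420  205 157 118 134 144 137 126 137 173 150 140 153 177 207 218 215 198 181 188 180 200 218 220 236 239 238 237
435  175 125 128 141 135 121 115 120 127 123 118 117 124 142 165 179 189 203 215 220 217 214 221 235 237 236 236
```

```bash
python3 -c "
from plant import robot
print(robot.hand_in())"
```

```text
the job is handed in; nothing more can be done
None
```

I've handed the job in, but the result wasn't reported back: the leaf is in the gripper with its knuckle between the two fixed ones, an estimated 0.2 mm from the bore line (up to about 1 mm short of it in the last picture) with no side force on it, the lid is back past upright, and the scraper is let go on the bench.

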